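Load the parts washer and drop its latch bar

ROBOT

A 6-joint arm with a two-finger parallel gripper is mounted at the origin on the work surface. World frame = base frame: x ahead of the robot, y to its left, z up, the work surface at z = 0. Lengths are in m, angles in rad, forces in N, time in s.
With the tool pointing down it reaches from about 0.325 to 0.775 m from the base axis. Payload 9.3 kg.
Tool frame: the origin (TCP) lies at the centre of the arm's flange, where the gripper is bolted on; the fingertips stand 173 mm ahead of it and the grasp point (between the pads) lies 155 mm ahead of it; z points along the fingers, x is the direction in which the jaws open and shut, and the axes are right-handed (so a half turn about z gives the same grasp; the last joint's range is limited). The gripper opens to 85 mm and grips with 20 to 120 N. Pads are 22 mm wide; open, the fingers measure 114 mm over their backs; the gripper's body (76 mm by 85 mm) begins 54 mm behind the grasp point. The pads swing forward as they close: fully open they stand 13 mm farther back than shut.
Start: joints at [-1.351, 0.259, 0.021, 1.334, 0, 1.418], TCP at [0.2, -0.512, 0.405] pointing down, gripper open.
Joint ranges: [-3.04, 3.04], [-0.91, 1.82], [-1.04, 1.36], [-1.92, 1.95], [-1.52, 1.45], [-3.14, 3.14]. Speed limits (rad/s): [2.22, 2.22, 2.79, 3.14, 3.14, 3.14].

INTERFACE

Orientations are given as a rotation vector (axis times angle).
In Python, from workcell import * gives the robot as it stands.
- The arm moves only by the tool servo_tool, never from a script. Its argument "series" is a list of rows, each a list of 7 numbers: the turn, a rotation vector about the tool's x, y, z in degrees, then the shift along the tool's x, y, z in m, then the finger opening in m, from 0 to 0.0854. In form: [[rx, ry, rz, x, y, z, gripper], ...]. A call has 1 to 10 rows; each row is the pose to reach, as a shift and turn from the pose measured when the call began, along the tool's axes at that moment; what a row does not reach only later rows make up. A row lasts 1/8 s, in which the tool goes at most 62.5 mm and 10.7 degrees, less where a joint would pass 70% of its speed; a pose out of reach is approached as far as the arm can. A call with a gripper value outside its range is refused whole. The fingers move at their own pace and stop on an object; "squeeze" is the grip in N (left out, the last holds). Time passes only in rows, so rows that repeat a pose let the fingers close. It gives the time, the measured TCP pose, the force and the opening at its end, in the units of the state.
- read_state(): the state, without advancing time (a new reading comes with each control period).
- camera(name): name is "scene" or "side" or "wrist"; returns the picture (400x640x3 uint8, blue, green, red); there is no depth.
- get_calibration(name): a dict with "camera_matrix" (3x3 intrinsics, pixels), "position" and "orientation" of the camera in the world. Camera axes: x right, y up, looking along -z (the intrinsics and any distortion apply to the point x, -y, -z); pixel columns grow to the right and rows downward; lengths in m; the calibration is good to about 2 mm. A picture is of the moment at which its call begins: read the wrist's pose just before it. get_calibration takes no time and is no camera call; for the wrist camera it gives the pose at the moment of the call.
- sign_off(): hands the job in, once; it reports no verdict.
The state is a dict: "t": time; "joints": joint angles; "dq": joint speeds; "tau": joint torques, N m; "eef_pos": TCP position; "tool_rot": TCP orientation; "wrist_force": force on the tool from outside, world axes, zero at the start; "ft_torque": the same for the moment, N m; "opening": opening from 0.0 (shut) to 1.0 (fully open).
Only numpy, scipy, OpenCV 4.12 (cv2) and the standard library are available. Lean on these libraries where they do the work, as an engineer would, in place of code of your own. Each camera call takes 0.05 s, during which the arm holds its last target. There are 200 camera calls.

TASK

Load the dirty steel clutch drum from the sloped drain board into the bench parts washer: lift the door's drop bar over its catch, swing the door wide open, and set the drum down gently, without dropping it, with its open rim down inside the yellow nest ring of the door's swing-out tray. Then swing the door fully shut so that the bar falls back behind its catch, and let go. Leave the other parts and the things on the bench where they are.

Things in the scene. Friction and masses are not known exactly. Their poses are not given: they have to be found in the camera images.
- washer_front (a point): Point on the bench below the front of the red bench-top parts washer, a fixed cabinet; x points into the cabinet (square to its front), +y to the hinge side, z up. The cabinet front is the plane x = 0, its back x = 240 mm, sides at y = -185 and 170 mm, roof 190 mm high; a grey control box at the rear of the roof reaches 235 mm. The door's hinge axis is at x = -12, y = 130 mm.
- catch_lip (a point): Middle of the top edge of the lip of the steel catch (a hook) on the washer's latch jamb, 143 mm above the bench, at x = -32, y = -138 mm in the frame of washer_front, same axes. The lip is 5 mm thick and 30 mm wide. In front of it a ramp slopes down at 47 degrees to 26 mm below this point; the bar can ride up it as the door swings shut, then drops behind the lip.
- washer_door (a joint): Door angle, rad: 0 shut (start), grows as the door swings out, clockwise seen from above, to 1.9. It stays where it is left (friction about 0.15 N m). Plate 236 wide x 143 high x 12 mm thick, top edge 175 mm above the bench, free edge 240 mm from the hinge. With the bar in its catch the door cannot open (5 mm of play at the catch).
- door_hinge (a point): Point on the upright hinge axis, 135 mm above the bench, in the plane of the door's outer face. It turns with the door: x points from the outer face inwards (into the cabinet when shut), y from the free edge to the hinge, z up.
- drop_bar (a joint): Angle of the gravity drop bar, rad: 0 is level and down (start: in its catch; door open: on a stop), growing to 0.35 as the free end is lifted. Falls back by its weight (0.32 kg). Clears the catch lip above 0.11. Flat steel bar on the door's outside, 24 mm high, 8 mm thick, free end 220 mm from the pivot and 50 mm past the door's edge.
- bar_pivot (a point): Pivot of the drop bar on the door's outside, at x = -9, y = -70, z = 0 mm in the frame of door_hinge, same axes. A steel guide staple round the bar, 60 mm from this pivot towards the free end, stands 19 mm out from the door.
- bar_handle (a point): Middle of the bar's yellow handle peg: round, 12 mm diameter, sticking out square from the bar, with a 20 mm collar at its end. The peg is bare from 13 to 61 mm out from the door's face; this point is 38 mm out, at x = -38, y = -200, z = 0 mm in the frame of door_hinge with the bar down, 130 mm from the pivot. Axes as door_hinge, tipping with the bar.
- nest (a point): Centre of the nest floor on the round tray (124 mm across) carried by the inside of the door, 51 mm above the bench. It swings with the door: at x = 88, y = -110 mm in the frame of door_hinge, same axes, 76 mm from the door's inner face. The yellow nest ring round it is 92 mm across inside, 100 mm outside, 10 mm high.
- clutch_drum: The steel clutch drum to wash, 0.4 to 0.7 kg: a ribbed round cup of 84 mm diameter, 46 mm high, with a round hub of 34 mm diameter, 32 mm tall, on its closed end (78 mm in all). Origin at the centre of the open rim; z points from rim to hub. It starts with its rim against the drain board, so z leans 30 degrees from vertical towards the board's low edge.
- drain_board: Grey sloped drain board, fixed, 125 x 345 mm, leaning 30 degrees, low edge at its own -x. Origin on the bench; +x to the high side, y along it. Three places at x = 0, y = -108, 0, 108 mm, their surface 50 mm above the bench; which part lies in which varies. A ledge 12 mm high holds the parts at the low edge; the high edge is about 88 mm above the bench.
- synchro_ring: Brass ring, 84 mm diameter, 28 mm high, lying on the drain board; leave alone. Origin at the centre of its underside.
- bearing_housing: Blue flanged bearing housing, flange 84 mm, 36 mm high, lying on the drain board; leave alone. Origin at the centre of its underside.
- spray_bottle: White bottle with a yellow label and red cap, upright, 54 mm diameter, 150 mm high; leave alone. Origin at the centre of its underside.
- wrench: Steel wrench lying on the bench on the hinge side, below where the open door comes; leave alone. About 180 mm long, under 20 mm high.
- oil_can: Upright oil can, grey with a red label, 60 mm diameter, 130 mm high, on the hinge side near where the door swings to; leave alone. Origin at the centre of its underside.
- grease_jar: Pale green jar with a black lid, 68 mm diameter, 75 mm high, beside the washer on the latch side; leave alone. Origin at the centre of its underside.
- screwdriver: Screwdriver lying on the bench in front of the drain board; leave alone. Under 40 mm high.
There are look-alikes about, which are no part of the job. What is meant by the clutch_drum is not orange, and is the larger of those in its own colour.

How it is judged:
By the outcome, as a careful person would: the job done as asked, in the order asked, and still so for the second after the job is handed in, with the robot touching nothing.
It also fails if it takes over 67 s, if anything falls off the work surface, if the arm or the gripper's body presses on something with over 40 N, if the wrist force passes 120 N, or if a joint passes its speed limit or range.

## Working session

There is one attempt and no reset: what is moved stays moved. The work goes in short steps, Python scripts to look and compute and a tool call to move; the robot and the scene stay as the last step left them, time stands still between calls to the robot, and variables do not carry over. Pictures are saved under pics/ and viewed, about 8 in all and at most 12, crops included, and the job is handed in when it is done.

Besides the shell and the picture viewer there is one more tool, called as name(argument=value, ...) on one line, values as JSON. servo_tool: Moves the arm, as the interface text tells. Its arguments: {"type":"object","properties":{"series":{"type":"array"},"squeeze":{"type":"number"}},"required":["series"]}

```bash
ls; mkdir -p pics; python3 - <<'E'
from workcell import *
import cv2,numpy as np
s=read_state();print(s)
for n in("scene","side"):
    im=camera(n);cv2.imwrite(f"pics/{n}0.png",im);c=get_calibration(n);print(n,c)
print(get_calibration("wrist"))
E
```

```text
pics
{'t': 0.0, 'joints': array([-1.35061763e+00,  2.59181988e-01,  2.07636352e-02,  1.33372226e+00,
        2.05525704e-05,  1.41816321e+00]), 'dq': array([ 0.001156  ,  0.00063571, -0.00105848,  0.00080705,  0.00110771,
        0.00106786]), 'tau': array([-2.45111711e-03, -5.55640483e+01,  3.44525886e+01,  1.35243597e-02,
       -3.78757604e-04, -5.55040003e-05]), 'eef_pos': array([ 0.20029763, -0.51216842,  0.40407231]), 'tool_rot': array([-2.59388377e+00,  1.77073662e+00,  1.52019112e-03]), 'wrist_force': array([ 0.78943548,  0.12589263, -0.1010717 ]), 'ft_torque': array([ 0.02652016, -0.0229007 , -0.01389314]), 'opening': 1.000740527831029}
scene {'camera_matrix': array([[520.53837546,   0.        , 313.91553102],
       [  0.        , 520.53837546, 198.75683936],
       [  0.        ,   0.        ,   1.        ]]), 'position': array([1.46022147, 0.43995141, 1.34673336]), 'orientation': array([0.40628044, 0.69363608, 1.95412219])}
side {'camera_matrix': array([[366.46286469,   0.        , 322.42120886],
       [  0.        , 366.46286469, 198.45896678],
       [  0.        ,   0.        ,   1.        ]]), 'position': array([0.273512  , 0.68107511, 0.90686046]), 'orientation': array([ 0.19267035, -1.06151561, -2.55466201])}
{'camera_matrix': array([[298.20839739,   0.        , 316.43773105],
       [  0.        , 298.20839739, 198.67107503],
       [  0.        ,   0.        ,   1.        ]]), 'position': array([ 0.2766839 , -0.48220457,  0.37340493]), 'orientation': array([-0.28402741,  0.19518326, -1.18707743])}
```

View pics/scene0.png

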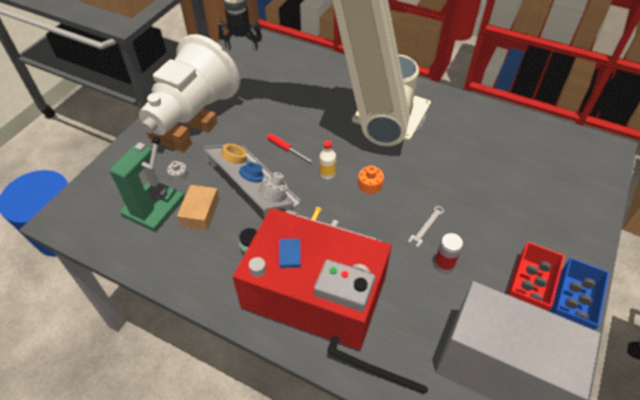

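View pics/side0.png

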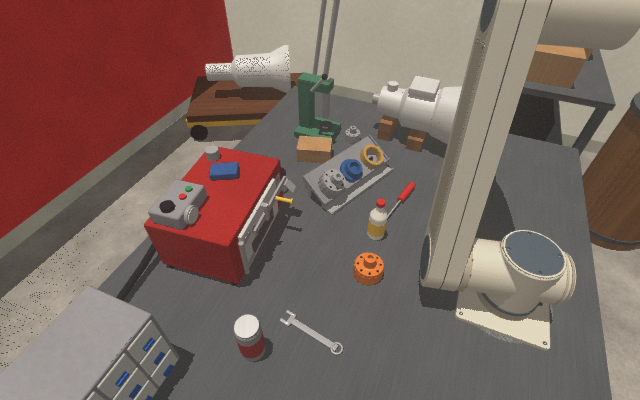

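Scene: red washer with roof corners near (262,212), (390,240), (365,342), (237,305). The drum is the grey part at (273,187) on the board. The orange drum and the small grey one are look-alikes. I'll enlarge both.

```bash
python3 - <<'E'
import cv2
a=cv2.imread("pics/scene0.png")[135:355,195:405]
cv2.imwrite("pics/s_c.png",cv2.resize(a,None,fx=2.7,fy=2.7,interpolation=cv2.INTER_CUBIC))
a=cv2.imread("pics/side0.png")[130:290,140:400]
cv2.imwrite("pics/d_c.png",cv2.resize(a,None,fx=3,fy=3,interpolation=cv2.INTER_CUBIC))
E
```

```text
(no output)
```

View pics/s_c.png

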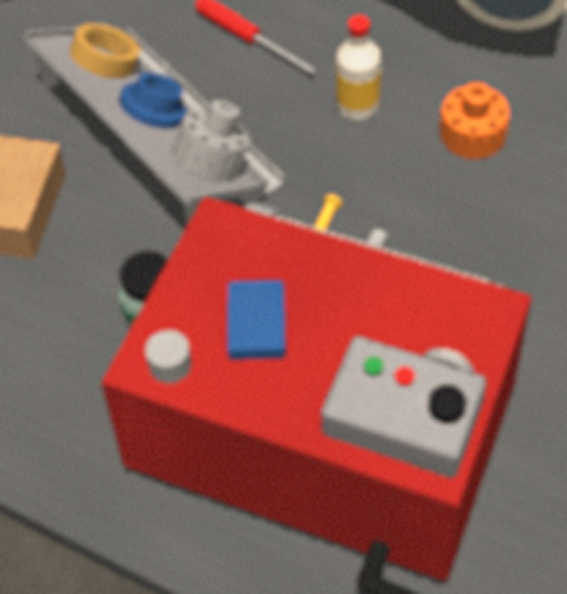

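View pics/d_c.png

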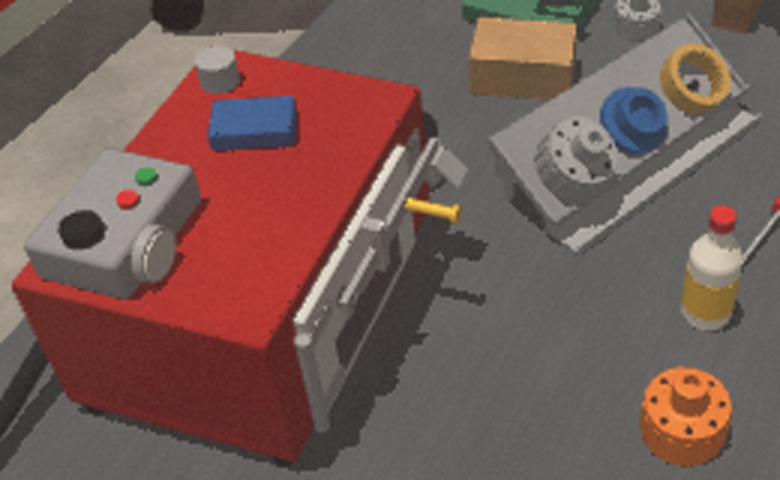

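Side crop: yellow handle peg at (432,208), drum hub top at (603,140), housing at (650,110), ring at (697,78). Next I fit the washer and board poses.

```bash
cat > h.py <<'E'
import numpy as np,cv2
from scipy.spatial.transform import Rotation as R
from scipy.optimize import least_squares
from workcell import *
def proj(c,P):
    q=R.from_rotvec(c["orientation"]).inv().apply(np.atleast_2d(P)-c["position"])
    q=q*[1,-1,-1]; p=q@c["camera_matrix"].T; return p[:,:2]/p[:,2:]
def T2(p,L):
    L=np.atleast_2d(L).astype(float);c,s=np.cos(p[2]),np.sin(p[2])
    return np.c_[p[0]+c*L[:,0]-s*L[:,1],p[1]+s*L[:,0]+c*L[:,1],L[:,2]]
def fit(obs,p0):
    # obs: list (calib, local Nx3, pix Nx2)
    f=lambda p:np.concatenate([(proj(c,T2(p,L))-np.array(x)).ravel() for c,L,x in obs])
    r=least_squares(f,p0,loss="soft_l1");return r.x,f(r.x).reshape(-1,2).round(1)
def triang(obs):
    f=lambda P:np.concatenate([(proj(c,P)-x).ravel() for c,x in obs])
    r=least_squares(f,[.5,-.3,.1]);return r.x,r.fun.round(1)
sc=lambda a:np.array(a)/2.7+[195,135]
sd=lambda a:np.array(a)/3+[140,130]
E
python3 - <<'E'
from h import *
S=get_calibration("scene");D=get_calibration("side")
W=[(S,[[0,-.185,.19],[0,.17,.19],[.24,-.185,.19],[.24,.17,.19],[.24,-.185,0],[.24,.17,0]],sc([(205,198),(530,296),(105,383),(460,503),(125,468),(445,580)])),
(D,[[0,-.185,.19],[0,.17,.19],[.24,.17,.19],[0,.17,0]],sd([(425,88),(267,348),(15,282),(290,460)]))]
w,r=fit(W,[.6,-.2,0]);print("washer",w,np.degrees(w[2]));print(r.tolist())
h=T2(w,[-.012-.038,.13-.2,.135]);print("handle",h,sc([0,0])*0+(proj(S,h)-[195,135])*2.7,(proj(D,h)-[140,130])*3)
print("tri handle end",triang([(S,sc((332,202))),(D,sd((455,213)))]))
for n,a,b in[("hub",(225,110),(603,140)),("hous",(167,92),(650,108)),("ring",(106,45),(697,76)),("bottlecap",(358,24),(722,217))]:
    print(n,*triang([(S,sc(a)),(D,sd(b))]))
E
```

```text
washer [0.70244225 0.08887307 0.10640241] 6.096409067057761
[[-0.3, -2.4], [1.1, -1.4], [-1.9, -1.6], [-0.6, 0.2], [-0.3, 1.1], [0.3, 3.0], [-0.3, -0.8], [0.0, 0.3], [-1.3, 0.3], [3.6, 4.6]]
handle [[0.66015914 0.01395886 0.135     ]] [[324.660424   218.43364905]] [[433.42467531 209.01509137]]
tri handle end (array([0.63764634, 0.01138533, 0.13618093]), array([ 0.,  0.,  0., -0.]))
hub [ 0.55214043 -0.17483248  0.10768682] [-0.3 -0.6 -0.5  0.6]
hous [ 0.53261689 -0.27221691  0.07834945] [-1.  -2.1 -1.5  2. ]
ring [ 0.50038694 -0.37807162  0.06924951] [ 0.2  0.4  0.3 -0.3]
bottlecap [ 0.39268775 -0.07863817  0.14602371] [ 0.1  0.3  0.2 -0.2]
```

```bash
cat >> h.py <<'E'
def down(yaw,tilt=0,az=0):
    # tool z down, tool x at heading yaw
    M=R.from_euler("z",yaw)*R.from_euler("x",np.pi)
    return M
def rows(ps,st=None):
    # ps: list of (TCP world pos, Rotation); prints rows from the current pose
    st=st or read_state();R0=R.from_rotvec(st["tool_rot"])
    for p,M in ps:
        print((R0.inv()*M).as_rotvec(degrees=True).round(1).tolist(),R0.inv().apply(np.array(p)-st["eef_pos"]).round(4).tolist())
E
python3 - <<'E'
from h import *
st=read_state();R0=R.from_rotvec(st["tool_rot"]);print(R0.as_matrix().round(2).tolist())
c=get_calibration("wrist");Rc=R0.inv()*R.from_rotvec(c["orientation"]);print("cam in tool",R0.inv().apply(c["position"]-st["eef_pos"]),Rc.as_matrix().round(3).tolist())
yaw=.106+np.pi/2
rows([((.645,.012,.405),down(yaw))])
E
```

```text
[[0.36, -0.93, -0.0], [-0.93, -0.36, 0.0], [-0.0, -0.0, -1.0]]
cam in tool [-7.36454850e-05 -8.20339524e-02  3.07511004e-02] [[1.0, 0.0, -0.0], [0.0, -0.948, -0.319], [-0.0, 0.319, -0.948]]
[-0.1, -0.0, -164.7] [-0.3262, -0.6051, -0.0004]
```

servo_tool(series=[[0,0,-11,-0.022,-0.04,0,0.0854],[0,0,-21,-0.043,-0.08,0,0.0854],[0,0,-31,-0.065,-0.12,0,0.0854],[0,0,-41,-0.087,-0.16,0,0.0854],[0,0,-52,-0.109,-0.2,0,0.0854],[0,0,-62,-0.13,-0.24,0,0.0854],[0,0,-72,-0.15,-0.28,0,0.0854],[0,0,-82,-0.174,-0.32,0,0.0854],[0,0,-92,-0.196,-0.36,0,0.0854],[0,0,-103,-0.217,-0.4,0,0.0854]])

```text
t: 1.35
eef_pos: [0.4946, -0.163, 0.4043]
tool_rot: [-2.999, -0.93, 0.0]
wrist_force: [-0.4, -0.2, -0.5]
opening: 0.999
```

```bash
python3 - <<'E'
from h import *
c=get_calibration("wrist");im=camera("wrist");cv2.imwrite("pics/w1.png",im)
import pickle;pickle.dump(c,open("w1.pkl","wb"))
rows([((.645,.012,.405),down(.106+np.pi/2))])
b=[.59,-.184,-.245]
print(proj(c,T2(b,[[0,0,.05],[-.039,0,.1175],[0,-.108,.05]])))
E
```

```text
[-0.0, -0.2, -61.0] [0.2203, -0.0556, -0.0003]
[[372.54713151 234.51372614]
 [359.76600774 237.18092943]
 [305.43359488 285.88302043]]
```

View pics/w1.png

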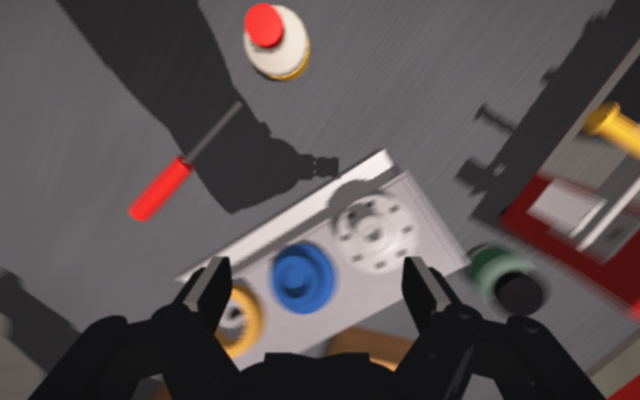

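The wrist view shows the drum face centred near (377,233), housing at (303,277) and ring at (232,315). It's somewhat blurred by motion, so I'll remeasure before the grasp. Next is the handle.

servo_tool(series=[[0,0,-10,0.04,-0.01,0,0.0854],[0,0,-20,0.08,-0.02,0,0.0854],[0,0,-30,0.12,-0.03,0,0.0854],[0,0,-40,0.16,-0.04,0,0.0854],[0,0,-51,0.2,-0.05,0,0.0854],[0,0,-61,0.22,-0.056,0.0,0.0854],[0,0,-61,0.22,-0.056,0.0,0.0854],[0,0,-61,0.22,-0.056,0.0,0.0854]])

```text
t: 2.4
eef_pos: [0.6442, 0.0117, 0.4044]
tool_rot: [-2.102, -2.332, -0.003]
wrist_force: [0.8, -0.3, -1.0]
opening: 1.0
```

```bash
python3 - <<'E'
from h import *
c=get_calibration("wrist");im=camera("wrist");cv2.imwrite("pics/w2.png",im)
print(read_state()["eef_pos"],c["position"])
w=[.7024,.0889,.1064]
print(proj(c,T2(w,[[-.05,-.07,.135],[-.073,-.07,.135],[-.032,-.138,.143],[0,-.185,.19],[0,.17,.19],[-.012,-.11,.175]])))
E
```

```text
[0.64408786 0.0114589  0.40461505] [0.56275959 0.00345909 0.37363358]
[[316.24419886 218.2980917 ]
 [316.14688357 192.86939974]
 [236.95024617 241.65923809]
 [161.44542117 309.72600913]
 [639.76551944 307.56439157]
 [264.99342362 283.49670047]]
```

View pics/w2.png

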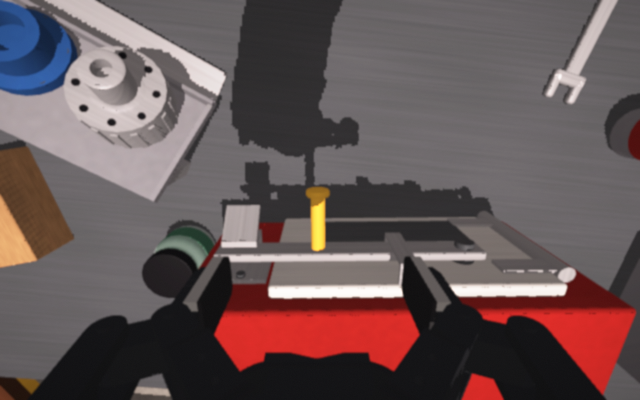

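Sharp view: peg runs from its base at (318,248) to the collar at (318,190), door top corners are at (269,286) and (566,284), roof corner at (633,308), hub top at (106,68). I'll refine with these.

```bash
python3 - <<'E'
from h import *
import pickle
S=get_calibration("scene");D=get_calibration("side");C=get_calibration("wrist");C1=pickle.load(open("w1.pkl","rb"));pickle.dump(C,open("w2.pkl","wb"))
W=[(S,[[0,-.185,.19],[0,.17,.19],[.24,-.185,.19],[.24,.17,.19]],sc([(205,198),(530,296),(105,383),(460,503)])),
(D,[[0,-.185,.19],[0,.17,.19],[.24,.17,.19]],sd([(425,88),(267,348),(15,282)]))]
C0=(C,[[-.025,-.07,.135],[0,.17,.19],[-.012,-.11,.175],[-.012,.126,.175]],[(318,248),(633,308),(269,286),(566,284)])
for o in([*W,C0],[C0]):
    w,r=fit(o,[.7,.09,.1]);print("washer",w.round(4));print(r.tolist())
for n,a,b,q in[("hub",(225,110),(603,140),(106,68)),("oilcan",None,None,None)]:
    if a:print(n,*triang([(S,sc(a)),(D,sd(b)),(C,np.array(q))]),triang([(D,sd(b)),(C,np.array(q))]))
print("can top",triang([(S,np.array([451,241.])),(D,np.array([247,322.]))]))
E
```

```text
washer [0.7047 0.0888 0.1122]
[[-0.9, -1.6], [0.9, -1.0], [-2.1, -0.4], [-0.4, 0.8], [-1.3, -1.0], [-0.4, 0.1], [-2.0, 0.5], [-1.9, -1.1], [5.7, 0.8], [-3.9, 0.5], [1.6, -0.3]]
washer [0.7049 0.0885 0.1115]
[[-2.2, -0.9], [5.1, 1.2], [-4.3, 0.7], [1.1, 0.0]]
hub [ 0.5564779  -0.16986148  0.10847415] [ 0.3  0.7 -2.2  1.  -0.4 -0.4] (array([ 0.55648933, -0.17126507,  0.10622091]), array([-2.1,  1.2, -0.3, -0.3]))
can top (array([0.56475247, 0.38998253, 0.13394855]), array([-0.5, -0.5, -0.4,  0.4]))
```

```bash
cat >> h.py <<'E'
w=np.array([.7047,.0902,.112])   # washer_front pose (peg-corrected)
def hingept(th,L):
    # point L in the door_hinge frame (door angle th) -> world
    H=T2(w,[-.012,.13,.135])[0]; return H+R.from_euler("z",w[2]-th).apply(L)
def hand(th,be,out=.040):
    p=hingept(th,[-out,-.07-.13*np.cos(be),.13*np.sin(be)])
    return p+[0,0,.155],down(w[2]-th+np.pi/2)
E
python3 - <<'E'
from h import *
rows([hand(0,0)])
E
```

```text
[0.0, -0.2, -0.5] [0.0013, 0.017, 0.1146]
```

servo_tool(series=[[0,-0.2,-0.5,0.001,0.017,0.02,0.0854],[0,-0.2,-0.5,0.001,0.017,0.05,0.0854],[0,-0.2,-0.5,0.001,0.017,0.08,0.0854],[0,-0.2,-0.5,0.001,0.017,0.105,0.0854],[0,-0.2,-0.5,0.001,0.017,0.115,0.0854],[0,-0.2,-0.5,0.001,0.017,0.115,0.04],[0,-0.2,-0.5,0.001,0.017,0.115,0.02],[0,-0.2,-0.5,0.001,0.017,0.115,0.0],[0,-0.2,-0.5,0.001,0.017,0.115,0.0],[0,-0.2,-0.5,0.001,0.017,0.115,0.0]], squeeze=40)

```text
t: 3.7
eef_pos: [0.6609, 0.015, 0.2904]
tool_rot: [2.092, 2.342, 0.002]
wrist_force: [-0.6, 4.0, 4.5]
opening: 0.125
```

```bash
python3 - <<'E'
from h import *
s=read_state();print(s["opening"],s["wrist_force"],s["ft_torque"],s["eef_pos"])
rows([hand(0,b) for b in(.06,.12,.18,.22)]+[hand(t,.22) for t in(.03,.08,.15,.23)])
E
```

```text
0.12510997033808946 [-0.64624382  4.04826957  4.45926178] [ 0.81797276  0.1608776  -0.07154913] [0.66089002 0.01503366 0.2903663 ]
[0.1, -0.0, 0.0] [0.0, -0.0001, -0.0074]
[0.1, -0.0, 0.0] [0.0007, -0.0, -0.0152]
[0.1, -0.0, 0.0] [0.0019, -0.0, -0.0229]
[0.1, -0.0, 0.0] [0.0029, -0.0, -0.028]
[0.1, -0.0, 1.7] [0.0042, -0.0059, -0.028]
[0.1, -0.0, 4.6] [0.0068, -0.0156, -0.028]
[0.1, -0.0, 8.6] [0.0111, -0.029, -0.028]
[0.1, -0.0, 13.2] [0.0173, -0.0438, -0.0281]
```

servo_tool(series=[[0,0,0,0,0,-0.0075,0],[0,0,0,0.001,0,-0.015,0],[0,0,0,0.002,0,-0.023,0],[0,0,0,0.003,0,-0.028,0],[0,0,0,0.003,0,-0.028,0],[0,0,1.7,0.004,-0.006,-0.028,0],[0,0,4.6,0.007,-0.0155,-0.028,0],[0,0,8.6,0.011,-0.029,-0.028,0],[0,0,13,0.017,-0.044,-0.028,0]], squeeze=40)

```text
t: 4.82
eef_pos: [0.6148, 0.0271, 0.318]
tool_rot: [2.348, 2.086, 0.003]
wrist_force: [2.6, 3.9, -6.0]
opening: 0.119
```

```bash
python3 - <<'E'
from h import *
s=read_state();print(s["opening"],s["wrist_force"],s["ft_torque"],s["eef_pos"])
rows([hand(t,.22) for t in np.arange(.23,1.24,.1)])
E
```

```text
0.11929017214825788 [ 2.63625474  3.94551307 -6.04765535] [ 0.65488245 -0.54007094 -0.06399227] [0.61475297 0.02706008 0.31803991]
[0.1, -0.1, -0.0] [0.0003, 0.0006, -0.0003]
[0.1, -0.1, 5.7] [0.0052, -0.0189, -0.0004]
[0.1, -0.1, 11.4] [0.0121, -0.0377, -0.0004]
[0.1, -0.1, 17.2] [0.0209, -0.0558, -0.0004]
[0.1, -0.1, 22.9] [0.0314, -0.0729, -0.0004]
[0.1, -0.1, 28.6] [0.0435, -0.0889, -0.0004]
[0.1, -0.1, 34.4] [0.0572, -0.1036, -0.0005]
[0.1, -0.1, 40.1] [0.0723, -0.1169, -0.0005]
[0.1, -0.1, 45.8] [0.0886, -0.1285, -0.0005]
[0.1, -0.1, 51.6] [0.1061, -0.1385, -0.0005]
[0.1, -0.1, 57.3] [0.1244, -0.1467, -0.0004]
```

Forces are low, so the peg is following. I'll keep opening.

servo_tool(series=[[0,0,5.7,0.005,-0.019,0,0],[0,0,11.4,0.012,-0.0375,0,0],[0,0,17.2,0.021,-0.056,0,0],[0,0,23,0.0315,-0.073,0,0],[0,0,28.6,0.0435,-0.089,0,0],[0,0,34.4,0.057,-0.1035,0,0],[0,0,40,0.072,-0.117,0,0],[0,0,45.8,0.0885,-0.1285,0,0],[0,0,51.6,0.106,-0.1385,0,0],[0,0,57.3,0.1245,-0.1465,0,0]])

```text
t: 6.08
eef_pos: [0.4831, 0.1682, 0.3179]
tool_rot: [3.063, 0.697, 0.003]
wrist_force: [2.3, -1.1, -5.9]
opening: 0.123
```

```bash
python3 - <<'E'
from h import *
s=read_state();print(s["opening"],s["wrist_force"],s["ft_torque"],s["eef_pos"])
rows([hand(t,.22) for t in (1.33,1.43,1.53,1.6,1.65)]+[hand(1.65,b) for b in(.14,.06,.01)])
E
```

```text
0.1228247052504031 [ 2.32154847 -1.06768063 -5.88478066] [-0.18394223 -0.22688804  0.01619462] [0.48309312 0.16816996 0.31785284]
[0.0, -0.1, 5.4] [0.0053, -0.019, -0.0005]
[0.0, -0.1, 11.2] [0.0121, -0.0379, -0.0005]
[0.0, -0.1, 16.9] [0.0208, -0.056, -0.0005]
[0.0, -0.1, 20.9] [0.0279, -0.0681, -0.0005]
[0.0, -0.1, 23.8] [0.0335, -0.0764, -0.0005]
[0.0, -0.1, 23.8] [0.0317, -0.0772, 0.0097]
[0.0, -0.1, 23.8] [0.0308, -0.0776, 0.0201]
[0.0, -0.1, 23.8] [0.0306, -0.0777, 0.0266]
```

servo_tool(series=[[0,0,5.4,0.005,-0.019,0,0],[0,0,11.2,0.012,-0.038,0,0],[0,0,17,0.021,-0.056,0,0],[0,0,21,0.028,-0.068,0,0],[0,0,23.8,0.0335,-0.0765,0,0],[0,0,23.8,0.0315,-0.077,0.01,0],[0,0,23.8,0.031,-0.0775,0.02,0],[0,0,23.8,0.0305,-0.0775,0.0265,0],[0,0,23.8,0.0305,-0.0775,0.0265,0.07],[0,0,23.8,0.0305,-0.0775,0.0265,0.0854]])

```text
t: 7.32
eef_pos: [0.4773, 0.251, 0.2916]
tool_rot: [-3.141, -0.05, -0.004]
wrist_force: [-0.7, -0.3, 1.6]
opening: 0.54
```

```bash
python3 - <<'E'
from h import *
s=read_state();print(s["opening"],s["wrist_force"],s["eef_pos"])
n=hingept(1.65,[.088,-.11,-.084]);print("nest",n)
p=s["eef_pos"];M=R.from_rotvec(s["tool_rot"])
# drum
yb=-.245;bx=np.array([np.cos(yb),np.sin(yb),0]);zd=-.5*bx+[0,0,.866]
hub=np.array([.5565,-.1708,.1085]);print("rim c",hub-.078*zd)
print("az yaw now",M.as_matrix()[:,0])
rows([(p+[0,0,.15],M)])
E
```

```text
0.540392522920839 [-0.66805515 -0.29742825  1.59810114] [0.47734724 0.25103018 0.29163745]
nest [0.57119032 0.12648467 0.051     ]
rim c [ 0.59433536 -0.1802597   0.040952  ]
az yaw now [0.99948921 0.03186745 0.00240326]
[0.0, 0.0, 0.0] [0.0004, -0.0, -0.15]
```

servo_tool(series=[[0,0,0,0,0,0,0.0854],[0,0,0,0,0,-0.03,0.0854],[0,0,0,0,0,-0.08,0.0854],[0,0,0,0.01,0.02,-0.13,0.0854],[0,0,0,0.03,0.05,-0.15,0.0854],[0,0,0,0.05,0.09,-0.15,0.0854],[0,0,0,0.05,0.1,-0.15,0.0854],[0,0,0,0.05,0.1,-0.15,0.0854]])

```text
t: 8.32
eef_pos: [0.53, 0.1522, 0.4417]
tool_rot: [-3.141, -0.048, -0.003]
wrist_force: [-0.2, 0.0, -0.4]
opening: 1.002
```

```bash
python3 - <<'E'
from h import *
import pickle
c=get_calibration("wrist");im=camera("wrist");cv2.imwrite("pics/w3.png",im);pickle.dump(c,open("w3.pkl","wb"))
print(read_state()["eef_pos"])
print(proj(c,[hingept(1.65,[.088,-.11,-.084]),hingept(1.65,[0,-.24,.04]),hingept(1.65,[0,-.004,.04]),[.5565,-.1708,.1085]]).round(1))
E
```

```text
[0.52977878 0.15282348 0.44172899]
[[348.  189.7]
 [199.5 127.6]
 [504.9 126.8]
 [328.  405.3]]
```

View pics/w3.png

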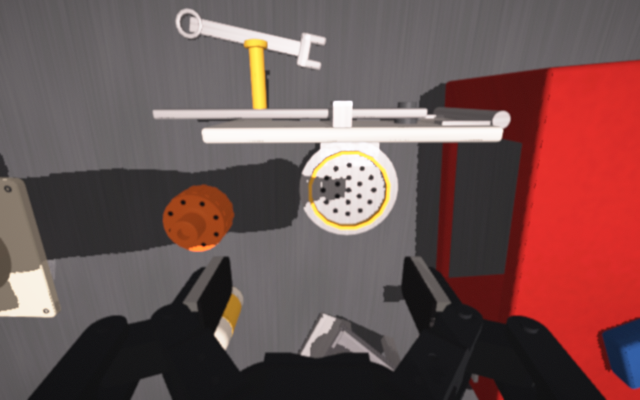

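Nest ring spans columns 309–389 and rows 150–230, centre (349,190), which matches the prediction. The door is open to about 1.65. Now the pre-grasp view of the drum.

```bash
cat >> h.py <<'E'
def drumrot(yb=-.245):
    z=np.array([.5*np.cos(yb),.5*np.sin(yb),-.866]);x=np.array([-np.sin(yb),np.cos(yb),0]);z/=np.linalg.norm(z)
    return R.from_matrix(np.c_[x,np.cross(z,x),z]),-z
E
python3 - <<'E'
from h import *
M,zd=drumrot();hub=np.array([.5565,-.1708,.1125])
p=hub+zd*(-.012+.155+.11);print(p)
rows([(p,M)])
E
```

```text
[ 0.43377493 -0.14011595  0.33160282]
[-25.6, 19.3, -72.4] [-0.1054, 0.2898, 0.1098]
```

servo_tool(series=[[-3,2.4,-9,-0.013,0.036,0.0,0.0854],[-6.4,4.8,-18,-0.026,0.072,0.01,0.0854],[-9.6,7.2,-27,-0.04,0.11,0.02,0.0854],[-12.8,9.6,-36,-0.053,0.145,0.04,0.0854],[-16,12,-45,-0.066,0.18,0.06,0.0854],[-19,14.5,-54,-0.08,0.217,0.08,0.0854],[-22.4,17,-63,-0.092,0.25,0.1,0.0854],[-25.6,19.3,-72.4,-0.105,0.29,0.11,0.0854],[-25.6,19.3,-72.4,-0.105,0.29,0.11,0.0854],[-25.6,19.3,-72.4,-0.105,0.29,0.11,0.0854]])

```text
t: 9.62
eef_pos: [0.4342, -0.1395, 0.3316]
tool_rot: [2.125, 1.657, 0.446]
wrist_force: [0.2, 0.4, 0.2]
opening: 0.998
```

```bash
python3 - <<'E'
from h import *
import pickle
c=get_calibration("wrist");im=camera("wrist");cv2.imwrite("pics/w4.png",im);pickle.dump(c,open("w4.pkl","wb"))
s=read_state();M,zd=drumrot();hub=np.array([.5565,-.1708,.1125]);print(s["eef_pos"],s["joints"].round(2))
print(proj(c,[hub,hub-.032*zd,hub-.078*zd]).round(1))
E
```

```text
[ 0.43448771 -0.13925079  0.33174173] [-0.53 -0.03 -0.59  0.51  0.14 -0.25]
[[315.3 207.1]
 [315.5 194.8]
 [315.6 181.3]]
```

View pics/w4.png

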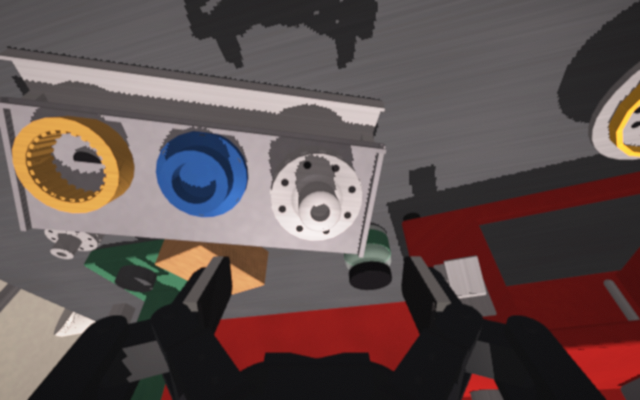

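In w4 the hub top is at (320,211) and the bolt-hole centre at (317,199). The board runs at about 6° in the image, so my yaw was off. I'll refit.

```bash
cat > drumfit.py <<'E'
from h import *
import pickle
S=get_calibration("scene");D=get_calibration("side");C2=pickle.load(open("w2.pkl","rb"));C4=pickle.load(open("w4.pkl","rb"))
def pt(h,y,dx=0): return [dx*.866-.5*h,y,.05+dx*.5+.866*h]
obs=[(C4,.078,1,(320,211),1),(C4,.046,1,(317,199),1),(C2,.078,1,(106,68),1),(C2,.046,1,(114,94),.5),(D,.078,1,sd((603,140)),1),(S,.078,1,sc((225,110)),1),
(D,.028,-1,sd((697,76)),.7),(S,.028,-1,sc((106,45)),.7),(D,.036,0,sd((650,108)),.4),(S,.036,0,sc((167,92)),.4)]
def f(p):
    return np.concatenate([k*(proj(c,T2(p[:3],pt(h,.108*i,p[3])))[0]-x) for c,h,i,x,k in obs]+[[p[3]/.004]])
if __name__=="__main__":
    r=least_squares(f,[.59,-.3,-.35,0],loss="soft_l1");print(r.x.round(4));print(f(r.x)[:-1].reshape(-1,2).round(1).tolist())
    p=r.x;print("rim",T2(p[:3],pt(0,.108,p[3])),"hub",T2(p[:3],pt(.078,.108,p[3])))
E
python3 drumfit.py
```

```text
[ 0.5555 -0.2827 -0.3843 -0.0025]
[[0.2, 0.1], [0.3, -0.9], [-3.4, 0.7], [2.4, -2.6], [-2.8, -0.4], [0.7, -0.4], [0.3, -0.6], [0.3, -0.2], [-0.9, 0.3], [-1.0, -0.8]]
rim [[ 0.59393478 -0.18179858  0.04874189]] hub [[ 0.55777934 -0.16717721  0.11628989]]
```

```bash
python3 - <<'E'
from h import *
M,zd=drumrot(-.384);rim=np.array([.5939,-.1818,.0487])
rows([(rim+zd*(.066+.155+.06),M),(rim+zd*(.066+.155),M)])
E
```

```text
[0.0, -4.0, 6.9] [0.0168, 0.0025, 0.0473]
[0.0, -4.0, 6.9] [0.0126, 0.0022, 0.1072]
```

servo_tool(series=[[0,-2,3.5,0.008,0.001,0.012,0.0854],[0,-4,6.9,0.0168,0.0025,0.03,0.0854],[0,-4,6.9,0.0168,0.0025,0.047,0.0854],[0,-4,6.9,0.0168,0.0025,0.047,0.0854],[0,-4,6.9,0.0168,0.0025,0.047,0.0854]])

```text
t: 10.3
eef_pos: [0.4637, -0.1283, 0.2929]
tool_rot: [2.221, 1.499, 0.404]
wrist_force: [-0.4, -0.5, 0.5]
opening: 1.0
```

```bash
python3 - <<'E'
from h import *
import pickle
c=get_calibration("wrist");im=camera("wrist");pickle.dump(c,open("w5.pkl","wb"))
cv2.imwrite("pics/w5.png",cv2.resize(im[60:330,190:450],None,fx=2.2,fy=2.2,interpolation=cv2.INTER_CUBIC))
M,zd=drumrot(-.384);rim=np.array([.5939,-.1818,.0487])
print(((proj(c,[rim+h*zd for h in(.078,.046,0)])-[190,60])*2.2).round(1))
rows([(rim+zd*(.066+.155),M)])
E
```

```text
[[274.3 381.9]
 [274.8 340.9]
 [275.2 298.6]]
[0.1, -0.1, -0.0] [-0.0006, -0.0004, 0.061]
```

View pics/w5.png

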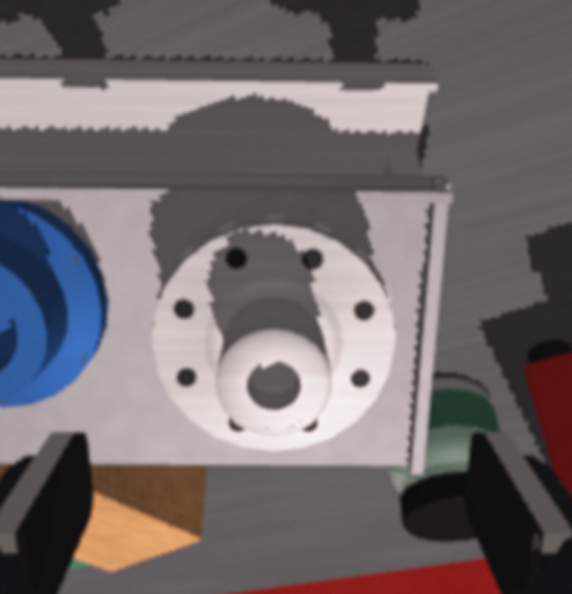

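Hub at (274,384) and face centre at (274,338), against predictions of (274,382) and (275,341). Aligned, so I grasp.

servo_tool(series=[[0,0,0,-0.0005,0,0.02,0.0854],[0,0,0,-0.0005,0,0.04,0.0854],[0,0,0,-0.0005,0,0.055,0.0854],[0,0,0,-0.0005,0,0.06,0.0854],[0,0,0,-0.0005,0,0.061,0.06],[0,0,0,-0.0005,0,0.061,0.04],[0,0,0,-0.0005,0,0.061,0.03],[0,0,0,-0.0005,0,0.061,0.02],[0,0,0,-0.0005,0,0.061,0.02]], squeeze=70)

```text
t: 11.48
eef_pos: [0.4916, -0.1405, 0.241]
tool_rot: [2.22, 1.497, 0.403]
wrist_force: [-5.0, 0.1, 5.5]
opening: 0.384
```

```bash
python3 - <<'E'
from h import *
s=read_state();print(s["opening"]*85.4,s["wrist_force"],s["ft_torque"],s["eef_pos"])
M,zd=drumrot(-.384);print((s["eef_pos"]-np.array([.5939,-.1818,.0487]))@zd)
up=down(np.pi/2-.03)
p=s["eef_pos"]
rows([(p+zd*.08,M),(p+zd*.12+[0,0,.05],M),(np.array([.52,0,.42]),up)])
E
```

```text
32.76993942069461 [-5.00316044  0.1438935   5.52821472] [-0.17627557  0.80850656 -0.17024239] [ 0.49155455 -0.1405343   0.24097029]
0.22168667684519328
[0.1, -0.0, -0.0] [0.0, 0.0002, -0.08]
[0.1, -0.0, -0.0] [0.0001, 0.0253, -0.1633]
[29.8, 5.3, -19.8] [0.141, 0.0671, -0.168]
```

servo_tool(series=[[0,0,0,0,0,-0.01,0.02],[0,0,0,0,0,-0.03,0.02],[0,0,0,0,0,-0.06,0.02],[0,0,0,0,0.005,-0.09,0.02],[3,0.5,-2,0,0.015,-0.12,0.02],[9,1.5,-6,0.02,0.03,-0.145,0.02],[15,2.6,-10,0.05,0.04,-0.155,0.02],[21,3.7,-14,0.08,0.05,-0.165,0.02],[27,4.7,-18,0.11,0.06,-0.168,0.02],[29.8,5.3,-19.8,0.141,0.067,-0.168,0.02]])

```text
t: 12.72
eef_pos: [0.5201, 0.0009, 0.4202]
tool_rot: [-2.251, -2.187, 0.003]
wrist_force: [0.7, -0.2, -7.6]
opening: 0.382
```

```bash
python3 - <<'E'
from h import *
import pickle
s=read_state();print(s["opening"]*85.4,s["wrist_force"],s["ft_torque"],s["eef_pos"])
M,zd=drumrot(-.384);Tg=np.array([.49155,-.14053,.24097]);print("rim in tool",M.inv().apply(np.array([.5939,-.1818,.0487])-Tg))
c=pickle.load(open("w3.pkl","rb"))
f=lambda p:(proj(c,[p[0],p[1],.061])[0]-[349,190]);print("nest",least_squares(f,[.57,.12]).x)
n=np.array([.5715,.1265]);up=down(np.pi/2-.03)
rows([((.52,0,.42),up),((n[0],n[1],.36),up),((n[0],n[1],.285),up)])
E
```

```text
32.58379688957963 [ 0.73830965 -0.15538273 -7.62853731] [ 0.0331376  -0.11201999 -0.03270708] [0.52006857 0.00094733 0.42018146]
rim in tool [ 7.91491082e-05 -5.65608409e-04  2.21689337e-01]
nest [0.57129226 0.12910934]
[-0.2, -0.0, 0.1] [-0.0009, -0.0, 0.0002]
[-0.2, -0.0, 0.1] [0.1269, 0.048, 0.0601]
[-0.2, -0.0, 0.1] [0.1269, 0.0483, 0.1351]
```

```bash
python3 - <<'E'
from h import *
import pickle
c=get_calibration("wrist");im=camera("wrist");pickle.dump(c,open("w6.pkl","wb"))
q=proj(c,[.5715,.1275,.056])[0];print(q)
x0=int(np.clip(q[0]-110,0,420));y0=int(np.clip(q[1]-90,0,220));print(x0,y0)
im=cv2.resize(im[y0:y0+180,x0:x0+220],None,fx=3,fy=3,interpolation=cv2.INTER_CUBIC);cv2.imwrite("pics/w6.png",im)
a=np.linspace(0,2*np.pi,13)[:-1]
for y in(.1265,.129): print(((proj(c,np.c_[.5715+.05*np.cos(a[::3]),y+.05*np.sin(a[::3]),0*a[::3]+.061])-[x0,y0])*3).round(0).tolist())
E
```

```text
[423.04702121 213.73400722]
313 123
[[322.0, 390.0], [459.0, 273.0], [343.0, 153.0], [205.0, 280.0]]
[[328.0, 390.0], [466.0, 273.0], [350.0, 153.0], [211.0, 280.0]]
```

View pics/w6.png

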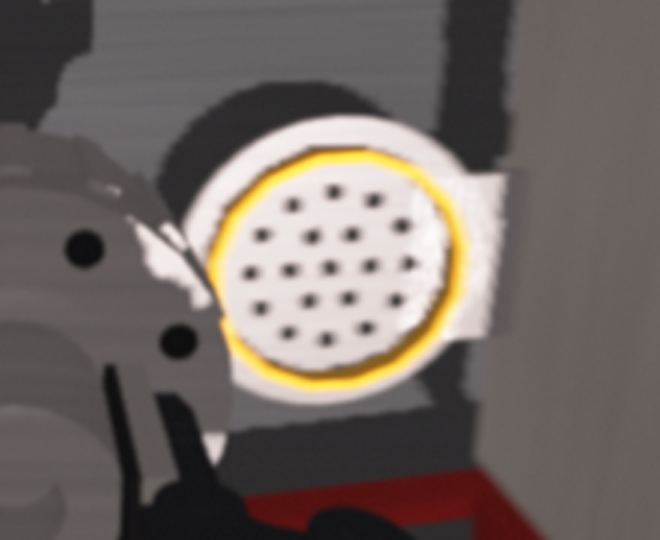

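```bash
python3 - <<'E'
from h import *
import pickle
c=pickle.load(open("w6.pkl","rb"))
for q,z in(((423,212),.051),((426,213),.060)):
    print(least_squares(lambda p:proj(c,[p[0],p[1],z])[0]-q,[.57,.12]).x)
n=np.array([.5715,.1275]);up=down(np.pi/2-.03)
off=up.apply([0,-.0005,0])[:2]
s=read_state();print(s["eef_pos"])
rows([((*(n-off),z),up) for z in(.38,.30,.285,.276,.272)])
E
```

```text
[0.57123289 0.12911354]
[0.56906962 0.12942986]
[0.52160699 0.00307106 0.4198785 ]
[-0.3, -0.2, 0.2] [0.1256, 0.0473, 0.0401]
[-0.3, -0.2, 0.2] [0.1253, 0.0476, 0.1201]
[-0.3, -0.2, 0.2] [0.1253, 0.0477, 0.1351]
[-0.3, -0.2, 0.2] [0.1252, 0.0477, 0.1441]
[-0.3, -0.2, 0.2] [0.1252, 0.0478, 0.1481]
```

servo_tool(series=[[0,0,0,0.03,0.012,0.0,0.02],[0,0,0,0.07,0.028,0.01,0.02],[0,0,0,0.11,0.042,0.025,0.02],[-0.3,-0.2,0.2,0.1265,0.0475,0.04,0.02],[-0.3,-0.2,0.2,0.1265,0.0475,0.07,0.02],[-0.3,-0.2,0.2,0.1265,0.0475,0.1,0.02],[-0.3,-0.2,0.2,0.1265,0.0475,0.11,0.02],[-0.3,-0.2,0.2,0.1265,0.0475,0.11,0.02],[-0.3,-0.2,0.2,0.1265,0.0475,0.11,0.02]])

```text
t: 13.9
eef_pos: [0.5722, 0.1284, 0.3114]
tool_rot: [2.253, 2.186, 0.003]
wrist_force: [0.6, -0.9, -7.0]
opening: 0.381
```

```bash
python3 - <<'E'
from h import *
import pickle
s=read_state();print(s["eef_pos"],s["wrist_force"])
c=get_calibration("wrist");im=camera("wrist");pickle.dump(c,open("w7.pkl","wb"))
p=s["eef_pos"]
q=proj(c,[[*p[:2],p[2]-.2217],[.5712,.1285,.061],[.5212,.1285,.061],[.5712,.0785,.061],[p[0]-.042,p[1],p[2]-.2217],[p[0],p[1]-.042,p[2]-.2217],[p[0],p[1]+.042,p[2]-.2217]]);print(((q-[200,130])*2.6).round(0).tolist())
cv2.imwrite("pics/w7.png",cv2.resize(im[130:330,200:440],None,fx=2.6,fy=2.6,interpolation=cv2.INTER_CUBIC))
E
```

```text
[0.57220545 0.12843591 0.31136121] [ 0.60862971 -0.86450831 -6.96428393]
[[303.0, 240.0], [303.0, 199.0], [298.0, 32.0], [138.0, 204.0], [298.0, 85.0], [146.0, 244.0], [460.0, 235.0]]
```

View pics/w7.png

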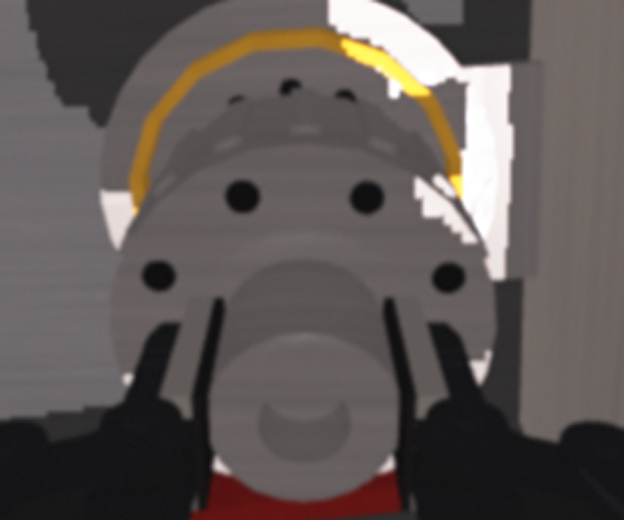

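The ring spans columns 130–464, centre 297, and the drum face is centred at 303. I'll shift about 1.5 mm toward −y and lower.

servo_tool(series=[[0,0,0,-0.0015,-0.0008,0.01,0.02],[0,0,0,-0.0015,-0.0008,0.02,0.02],[0,0,0,-0.0015,-0.0008,0.028,0.02],[0,0,0,-0.0015,-0.0008,0.032,0.02],[0,0,0,-0.0015,-0.0008,0.034,0.02],[0,0,0,-0.0015,-0.0008,0.036,0.02],[0,0,0,-0.0015,-0.0008,0.037,0.02],[0,0,0,-0.0015,-0.0008,0.037,0.02]])

```text
t: 14.95
eef_pos: [0.5714, 0.127, 0.2744]
tool_rot: [2.253, 2.186, 0.003]
wrist_force: [0.2, -0.7, -6.4]
opening: 0.379
```

Still hanging free at 0.2744, below ring-top height, so it is inside the ring. Lowering the last millimetres.

servo_tool(series=[[0,0,0,0,0,0.0007,0.02],[0,0,0,0,0,0.0014,0.02],[0,0,0,0,0,0.002,0.02],[0,0,0,0,0,0.002,0.02]])

```text
t: 15.45
eef_pos: [0.5715, 0.127, 0.2724]
tool_rot: [2.253, 2.186, 0.003]
wrist_force: [0.3, 0.0, -7.3]
opening: 0.379
```

servo_tool(series=[[0,0,0,0,0,0.0007,0.02],[0,0,0,0,0,0.0014,0.02],[0,0,0,0,0,0.002,0.02],[0,0,0,0,0,0.002,0.02]])

```text
t: 15.95
eef_pos: [0.5714, 0.1269, 0.2717]
tool_rot: [2.253, 2.185, 0.005]
wrist_force: [-3.7, -1.1, 7.1]
opening: 0.38
```

Touchdown: wrist Fz went from −7 to +7 N. Releasing gently, then up.

servo_tool(series=[[0,0,0,0,0,-0.0007,0.03],[0,0,0,0,0,-0.0007,0.04],[0,0,0,0,0,-0.0007,0.05],[0,0,0,0,0,-0.0007,0.06],[0,0,0,0,0,-0.0007,0.06],[0,0,0,0,0,-0.01,0.06],[0,0,0,0,0,-0.04,0.06],[0,0,0,0,0,-0.08,0.06],[0,0,0,0,0,-0.12,0.0854],[0,0,0,0,0,-0.13,0.0854]])

```text
t: 17.2
eef_pos: [0.5709, 0.127, 0.4051]
tool_rot: [2.25, 2.183, 0.011]
wrist_force: [-0.3, 0.7, -0.2]
opening: 0.996
```

```bash
python3 - <<'E'
from h import *
s=read_state();print(s["eef_pos"],s["wrist_force"])
c=get_calibration("wrist");im=camera("wrist")
n=hingept(1.65,[.088,-.11,-.084]);print(n,proj(c,[n,n+[0,0,.078],hingept(1.65,[-.04,-.2,0])]).round(0).tolist())
cv2.imwrite("pics/w8.png",im)
t,M=hand(1.65,0)
rows([(t+[0,0,.12],M),(t,M)])
E
```

```text
[0.57090096 0.12695155 0.40506514] [-0.29612367  0.73227057 -0.22533089]
[0.57119032 0.12648467 0.051     ] [[316.0, 173.0], [316.0, 196.0], [481.0, 73.0]]
[0.4, -0.4, 86.4] [0.1216, -0.0975, -0.0061]
[0.4, -0.4, 86.4] [0.1216, -0.0985, 0.1139]
```

View pics/w8.png

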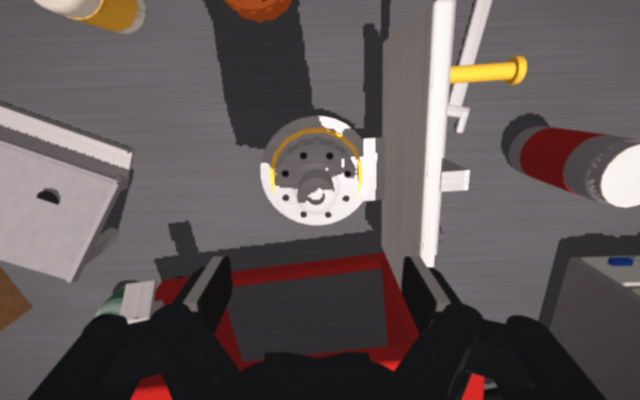

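The drum sits upright in the ring, hub at (317,194) against (316,196) expected. The peg is at (450–520,72) as modelled. Back to the peg.

servo_tool(series=[[0,0,10,0.015,-0.012,-0.006,0.0854],[0,0,20,0.03,-0.024,-0.006,0.0854],[0,0,30,0.045,-0.036,-0.006,0.0854],[0,0,40,0.06,-0.048,-0.006,0.0854],[0,0,50,0.075,-0.06,-0.006,0.0854],[0,0,60,0.09,-0.072,-0.006,0.0854],[0,0,70,0.105,-0.084,-0.006,0.0854],[0,0,80,0.12,-0.097,-0.006,0.0854],[0.4,-0.4,86.4,0.1216,-0.0975,-0.006,0.0854],[0.4,-0.4,86.4,0.1216,-0.0975,-0.006,0.0854]])

```text
t: 18.5
eef_pos: [0.4768, 0.2517, 0.409]
tool_rot: [3.141, 0.053, -0.003]
wrist_force: [1.2, -0.3, 0.7]
opening: 1.002
```

```bash
python3 - <<'E'
from h import *
t,M=hand(1.65,0);rows([(t+[0,0,.06],M),(t,M)])
E
```

```text
[0.0, 0.1, 0.1] [0.0003, 0.0002, 0.059]
[0.0, 0.1, 0.1] [0.0004, 0.0002, 0.119]
```

servo_tool(series=[[0,0,0,0,0,0.03,0.0854],[0,0,0,0,0,0.06,0.0854],[0,0,0,0,0,0.09,0.0854],[0,0,0,0,0,0.11,0.0854],[0,0,0,0,0,0.119,0.06],[0,0,0,0,0,0.119,0.03],[0,0,0,0,0,0.119,0.0],[0,0,0,0,0,0.119,0.0],[0,0,0,0,0,0.119,0.0],[0,0,0,0,0,0.119,0.0]], squeeze=40)

```text
t: 19.75
eef_pos: [0.477, 0.2516, 0.2908]
tool_rot: [3.141, 0.053, 0.0]
wrist_force: [1.8, 0.3, 5.7]
opening: 0.125
```

```bash
python3 - <<'E'
from h import *
s=read_state();print(s["opening"]*85.4,s["wrist_force"],s["eef_pos"])
rows([hand(1.65,.1),hand(1.65,.22)]+[hand(t,.22) for t in(1.62,1.57,1.5,1.42,1.34,1.26,1.18,1.1)])
E
```

```text
10.635318989530647 [1.76550802 0.28901208 5.68906356] [0.47698116 0.25163852 0.29077415]
[0.0, -0.0, 0.1] [0.0007, 0.0002, -0.0122]
[0.0, -0.0, 0.1] [0.0032, 0.0002, -0.0276]
[0.0, -0.0, -1.7] [0.0021, 0.0061, -0.0276]
[0.0, -0.0, -4.5] [0.0006, 0.016, -0.0276]
[0.0, -0.0, -8.5] [-0.0006, 0.03, -0.0276]
[0.0, -0.0, -13.1] [-0.0008, 0.0461, -0.0276]
[0.0, -0.0, -17.7] [0.0003, 0.0621, -0.0276]
[0.0, -0.0, -22.3] [0.0027, 0.078, -0.0276]
[0.0, -0.0, -26.9] [0.0063, 0.0937, -0.0276]
[0.0, -0.0, -31.4] [0.0112, 0.109, -0.0276]
```

servo_tool(series=[[0,0,0,0.0005,0,-0.012,0],[0,0,0,0.003,0,-0.0275,0],[0,0,-1.7,0.002,0.006,-0.0275,0],[0,0,-4.5,0.0005,0.016,-0.0275,0],[0,0,-8.5,-0.0005,0.03,-0.0275,0],[0,0,-13,-0.001,0.046,-0.0275,0],[0,0,-17.7,0.0005,0.062,-0.0275,0],[0,0,-22.3,0.0025,0.078,-0.0275,0],[0,0,-27,0.0065,0.0935,-0.0275,0],[0,0,-31.4,0.011,0.109,-0.0275,0]])

```text
t: 21.0
eef_pos: [0.4916, 0.1428, 0.3184]
tool_rot: [-3.007, -0.905, 0.001]
wrist_force: [3.8, 3.8, -5.7]
opening: 0.122
```

```bash
python3 - <<'E'
from h import *
s=read_state();print(s["opening"]*85.4,s["wrist_force"],s["ft_torque"])
rows([hand(t,.22) for t in np.arange(1.0,.2,-.08)])
E
```

```text
10.397004281826126 [ 3.75968914  3.82539586 -5.68236486] [ 0.55252177 -0.84258104  0.03877115]
[-0.1, 0.0, -5.6] [-0.0027, 0.0198, 0.0]
[-0.1, 0.0, -10.2] [-0.0037, 0.0358, 0.0]
[-0.1, 0.0, -14.8] [-0.0034, 0.0519, -0.0]
[-0.1, 0.0, -19.4] [-0.0018, 0.0678, -0.0]
[-0.1, -0.0, -23.9] [0.001, 0.0837, -0.0]
[-0.1, -0.0, -28.5] [0.0051, 0.0992, -0.0001]
[-0.1, -0.0, -33.1] [0.0104, 0.1144, -0.0001]
[-0.1, -0.0, -37.7] [0.0169, 0.129, -0.0001]
[-0.1, -0.0, -42.3] [0.0246, 0.1432, -0.0001]
[-0.1, -0.0, -46.9] [0.0334, 0.1566, -0.0001]
```

servo_tool(series=[[0,0,-5.6,-0.0025,0.02,0,0],[0,0,-10.2,-0.0035,0.036,0,0],[0,0,-14.8,-0.0035,0.052,0,0],[0,0,-19.4,-0.002,0.068,0,0],[0,0,-24,0.001,0.0835,0,0],[0,0,-28.5,0.005,0.099,0,0],[0,0,-33,0.0105,0.1145,0,0],[0,0,-37.7,0.017,0.129,0,0],[0,0,-42.3,0.0245,0.143,0,0],[0,0,-47,0.0335,0.1565,0,0]])

```text
t: 22.25
eef_pos: [0.6058, 0.0305, 0.318]
tool_rot: [-2.393, -2.031, 0.004]
wrist_force: [-0.4, -0.6, -2.9]
opening: 0.121
```

```bash
python3 - <<'E'
from h import *
s=read_state();print(s["opening"]*85.4,s["wrist_force"],s["ft_torque"])
rows([hand(t,.22) for t in(.22,.16,.1,.06,.03,0.01,0)])
E
```

```text
10.324079102467126 [-0.43839621 -0.63026363 -2.91148725] [-0.2398234   0.04323164 -0.07439028]
[-0.2, -0.0, -3.2] [-0.0019, 0.012, -0.0004]
[-0.2, -0.0, -6.6] [-0.0033, 0.0239, -0.0004]
[-0.2, -0.0, -10.0] [-0.004, 0.036, -0.0005]
[-0.2, -0.0, -12.3] [-0.004, 0.044, -0.0005]
[-0.2, -0.0, -14.1] [-0.0038, 0.05, -0.0005]
[-0.2, -0.0, -15.2] [-0.0036, 0.0541, -0.0005]
[-0.2, -0.0, -15.8] [-0.0035, 0.0561, -0.0005]
```

servo_tool(series=[[0,0,-3.2,-0.002,0.012,-0.0005,0],[0,0,-6.6,-0.0035,0.024,-0.0005,0],[0,0,-10,-0.004,0.036,-0.0005,0],[0,0,-12.3,-0.004,0.044,-0.0005,0],[0,0,-14,-0.004,0.05,-0.0005,0],[0,0,-15.2,-0.0035,0.054,-0.0005,0],[0,0,-15.8,-0.0035,0.056,-0.0005,0],[0,0,-15.8,-0.0035,0.057,-0.0005,0],[0,0,-15.8,-0.0035,0.057,-0.0005,0]])

```text
t: 23.38
eef_pos: [0.6609, 0.0177, 0.3182]
tool_rot: [-2.091, -2.34, 0.005]
wrist_force: [-2.6, -4.1, -4.0]
opening: 0.122
```

```bash
python3 - <<'E'
from h import *
s=read_state();print(s["opening"]*85.4,s["wrist_force"],s["ft_torque"],s["eef_pos"])
rows([hand(0,b) for b in(.22,.16,.1,.05,0)])
E
```

```text
10.385133067831616 [-2.58880364 -4.0910539  -4.01895798] [-0.90158156  0.56510498 -0.06077653] [0.66094735 0.01770049 0.31821638]
[-0.3, -0.1, 0.0] [0.0003, -0.0004, -0.0002]
[-0.3, -0.1, 0.0] [-0.0012, -0.0004, 0.0075]
[-0.3, -0.1, 0.0] [-0.0022, -0.0003, 0.0152]
[-0.3, -0.1, 0.0] [-0.0027, -0.0003, 0.0217]
[-0.3, -0.1, 0.0] [-0.0029, -0.0003, 0.0282]
```

servo_tool(series=[[0,0,0,0,0.0015,0,0],[0,0,0,-0.001,0.0015,0.0075,0],[0,0,0,-0.002,0.0015,0.015,0],[0,0,0,-0.0025,0.0015,0.0215,0],[0,0,0,-0.003,0.001,0.028,0],[0,0,0,-0.003,0,0.028,0]])

```text
t: 24.12
eef_pos: [0.661, 0.015, 0.291]
tool_rot: [-2.091, -2.34, 0.003]
wrist_force: [1.3, -1.1, -1.5]
opening: 0.122
```

Bar is down with no upward force. Let go, rise back to the earlier viewpoint, and compare with the initial picture numerically.

servo_tool(series=[[0,0,0,0,0,-0.0005,0.03],[0,0,0,0,0,-0.0005,0.06],[0,0,0,0,0,-0.0005,0.0854],[0,0,0,0,0,-0.0005,0.0854],[0,0,0,0,0,-0.0005,0.0854],[0,0,0,0,0,-0.02,0.0854],[0,0,0,0,0,-0.06,0.0854],[0,0,0,0,-0.01,-0.1,0.0854],[0,0,0.3,-0.001,-0.017,-0.1135,0.0854],[0,0,0.3,-0.001,-0.017,-0.1135,0.0854]])

```text
t: 25.38
eef_pos: [0.6443, 0.0119, 0.4051]
tool_rot: [-2.098, -2.335, 0.001]
wrist_force: [-0.1, -0.3, -0.1]
opening: 1.001
```

```bash
python3 - <<'E'
from h import *
import pickle
s=read_state();print(s["eef_pos"],s["wrist_force"])
c=get_calibration("wrist");im=camera("wrist");cv2.imwrite("pics/w9.png",im);ref=cv2.imread("pics/w2.png");c2=pickle.load(open("w2.pkl","rb"))
w3=T2(w,[-.05,-.07,.135]);print("expected shift",proj(c,w3)-proj(c2,w3))
for n,b in(("peg",(180,260,300,340)),("bar+catch",(200,300,220,400)),("hinge end",(210,300,430,600)),("floor wrench",(0,120,520,640)),("housing",(0,110,0,70)),("jar",(220,300,130,200))):
    a0=cv2.cvtColor(ref[b[0]:b[1],b[2]:b[3]],6).astype(np.float32);a1=cv2.cvtColor(im[b[0]:b[1],b[2]:b[3]],6).astype(np.float32)
    print(n,np.round(cv2.phaseCorrelate(a0,a1)[0],1),"mean diff",np.abs(a0-a1).mean().round(1))
for nm in("side","scene"):
    i=camera(nm);cv2.imwrite(f"pics/{nm}1.png",i)
    r=cv2.imread(f"pics/{nm}0.png");hs=[cv2.inRange(cv2.cvtColor(k,40),(20,130,150),(32,255,255)) for k in(r,i)]
    print(nm)
    for n,b in(({"peg":(190,210,265,300),"bar":(170,215,255,300),"board":(140,190,330,395),"bottle":(195,245,360,395),"can":(310,365,225,270),"wrench":(305,360,275,350)} if nm=="side" else {"ring/hous":(140,182,205,262),"can":(230,275,430,470),"jar":(225,252,235,262),"wrench":(200,250,405,450),"drv":(130,168,262,315)}).items()):
        d=cv2.absdiff(r,i)[b[0]:b[1],b[2]:b[3]];print(n,d.mean().round(1),"yellow",[(np.argwhere(h[b[0]:b[1],b[2]:b[3]]).mean(0)+[b[0],b[2]]).round(1).tolist() if h[b[0]:b[1],b[2]:b[3]].any() else None for h in hs])
E
```

```text
[0.64433871 0.01187811 0.40505235] [-0.07002707 -0.28253636 -0.09676539]
expected shift [[0.09238544 0.28398498]]
peg [ 0.4 -0. ] mean diff 3.1
bar+catch [ 0.4 -0.2] mean diff 3.1
hinge end [-0.2  0.7] mean diff 3.8
floor wrench [0.  0.8] mean diff 4.0
housing [ 0.5 -0.2] mean diff 6.4
jar [ 0.4 -0.5] mean diff 2.4
side
peg 9.9 yellow [[198.9, 284.3], [198.8, 282.2]]
bar 10.9 yellow [[198.9, 284.3], [198.8, 282.2]]
board 12.5 yellow [None, None]
bottle 16.2 yellow [[225.5, 380.0], None]
can 9.5 yellow [None, None]
wrench 10.3 yellow [None, None]
scene
ring/hous 1.7 yellow [None, None]
can 1.6 yellow [None, None]
jar 1.9 yellow [None, None]
wrench 1.6 yellow [None, None]
drv 15.8 yellow [None, None]
```

servo_tool(series=[[0,0,0,-0.04,-0.03,-0.03,0.0854],[0,0,0,-0.09,-0.07,-0.05,0.0854],[0,0,0,-0.14,-0.11,-0.05,0.0854],[0,0,0,-0.19,-0.15,-0.05,0.0854],[0,0,0,-0.24,-0.19,-0.05,0.0854],[0,0,0,-0.29,-0.23,-0.05,0.0854],[0,0,0,-0.34,-0.27,-0.05,0.0854],[0,0,0,-0.4,-0.3,-0.05,0.0854],[0,0,0,-0.45,-0.3,-0.05,0.0854],[0,0,0,-0.45,-0.3,-0.05,0.0854]])

```text
t: 26.78
eef_pos: [0.3939, -0.4718, 0.4502]
tool_rot: [-2.098, -2.326, 0.004]
wrist_force: [-0.1, -0.5, -1.6]
opening: 0.998
```

```bash
python3 - <<'E'
from h import *
print(read_state()["eef_pos"],read_state()["wrist_force"])
B={"side":{"peg":(190,210,265,300),"bar":(170,215,255,300),"board":(140,190,330,395),"bottle":(195,245,360,392),"can":(310,365,225,270),"wrench":(305,360,275,350)},"scene":{"peg":(205,225,305,325),"bottle":(138,182,315,342),"can":(230,275,430,470),"wrench":(200,250,405,450),"drv":(130,168,262,315),"board":(140,205,205,300)}}
for nm in B:
    i=camera(nm);r=cv2.imread(f"pics/{nm}0.png");cv2.imwrite(f"pics/{nm}2.png",i)
    for n,b in B[nm].items():
        a=[cv2.cvtColor(k[b[0]:b[1],b[2]:b[3]],6).astype(np.float32) for k in(r,i)]
        print(nm,n,np.abs(a[0]-a[1]).mean().round(1),np.round(cv2.phaseCorrelate(*a)[0],1))
E
```

```text
[ 0.39391008 -0.47180455  0.4501598 ] [-0.08262234 -0.47833541 -1.59322547]
side peg 2.3 [-0.  0.]
side bar 2.3 [0.6 0.5]
side board 4.8 [-0.1 -0.2]
side bottle 2.1 [0.1 0. ]
side can 2.0 [ 0.5 -0. ]
side wrench 2.0 [0.4 0. ]
scene peg 1.9 [0.1 0. ]
scene bottle 5.8 [0.6 0.6]
scene can 1.7 [0.1 0.4]
scene wrench 1.6 [ 0.5 -0.1]
scene drv 1.7 [-0. -0.]
scene board 4.2 [0.1 0.1]
```

The door, peg and bar match the start to within a pixel. The other items are unmoved, and only the drum's absence from the board shows. Handing in.

```bash
python3 -c "from workcell import *;print(sign_off())"
```

```text
the job is handed in; nothing more can be done
None
```

The drum is in the washer and the door is shut and latched, handed in at about 27 s of the 67 s allowed. I lifted the bar by its peg, swung the door open to about 1.65 rad, set the drum rim-down in the nest ring, then swung the door shut and lowered the bar behind its catch before letting go.

- **Drum:** A wrist picture after release showed it upright inside the ring, about 2 px from where it should be. At touchdown the wrist vertical force went from −7 to +7 N, so it was set down gently. I did not look at it again after closing the door.
- **Door and bar:** In the wrist picture, the peg, bar and catch match the starting picture to within 1 px. The bar went down with no upward force. I did not pull on the door to test the catch.
- **Other things:** In the last comparison, the board parts, bottle, oil can, wrench, screwdriver and jar showed shifts of 0.8 px or less. The slightly larger brightness differences at the board and bottle fit the missing drum and moved shadows.
- **Disagreement:** The nest position differed by about 2 mm between views, so I used the closest view taken with the drum in hand.

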